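Put the pigment jars back by colour in the bench rack

ROBOT

A 6-joint arm with a two-finger parallel gripper is mounted at the origin on a cart in front of the work surface, level with it; the furniture and walls round the work are solid. World frame = base frame: x ahead of the robot, y to its left, z up, the work surface at z = 0. Lengths are in m, angles in rad, forces in N, time in s.
With the tool pointing down it reaches from about 0.35 to 0.775 m from the base axis. Payload 7.3 kg.
Tool frame: the origin (TCP) lies at the very end of the fingers, on their centre line; the grasp point (between the pads) lies 19 mm behind it (robot.tcp_to_grasp is the z of the grasp point in the tool frame, in m); z points along the fingers, y is the line along which they close (so a half turn about z gives the same grasp; the last joint's range is limited). The gripper opens to 92 mm and grips with 3 to 60 N. Pads are 19 mm wide; open, the fingers measure 130 mm over their backs; the gripper's body (75 mm by 190 mm) begins 47 mm behind the grasp point.
Start: joints at [1.167, 0.342, 1.524, -0, 1.275, -0.146], TCP at [0.134, 0.508, 0.227] pointing down, gripper open.
Joint ranges: [-2.53, 2.53], [-0.77, 2.02], [0.04, 2.7], [-1, 4.14], [0.28, 2.66], [-3.11, 3.11]. Speed limits (rad/s): [2.57, 2.57, 3.14, 3.14, 3.14, 3.14].

INTERFACE

Orientations are given as [roll, pitch, yaw] about the fixed x, y, z axes, in that order (R = Rz(yaw) Ry(pitch) Rx(roll)).
In Python, from cell import monitor, read_camera, get_calibration, job, robot gives the robot as it stands. The module is installed in compiled form; this text tells all that it offers.
- The arm moves only by the tool send_rows, never from a script. Its argument "targets" is a list of rows, each an object with "translation": the shift along the tool's x, y, z in cm, a list of three; "spin": the turn about the tool's z in degrees; "jaw": the opening, from 0 (shut) to 1 (fully open). A call has exactly 5 rows; each row is the pose to reach, as a shift and turn from the pose commanded when the call began, along the tool's axes at that moment; what a row does not reach only later rows make up. A row lasts 1/10 s, in which the tool goes at most 50 mm and 8.59 degrees, less where a joint would pass 70% of its speed; a pose out of reach is approached as far as the arm can. A call with a gripper value outside its range is refused whole. The fingers move at their own pace and stop on an object; "force" is the grip in N (left out, the last holds). Time passes only in rows, so rows that repeat a pose let the fingers close, or fill a call up. It gives the time, the measured TCP pose, the force, the opening and the grip force at its end, in the units of the state.
- monitor.observe(): the state, without advancing time (a new reading comes with each control period).
- read_camera(name): name is "side" or "top" or "wrist"; returns (picture, depth): 384x512x3 uint8, red, green, blue; 384x512 float32, m along the optical axis (not along the pixel's ray), 0 where there is no reading.
- get_calibration(name): a dict with "intrinsics" (3x3 intrinsics, pixels), "origin" and "orientation" of the camera in the world; the wrist camera has in their place "hand_eye" (4x4, takes a point from camera to tool coordinates, whose origin is the TCP and whose axes are the flange's). Camera axes: x right, y up, looking along -z (the intrinsics and any distortion apply to the point x, -y, -z); pixel columns grow to the right and rows downward; lengths in m; the calibration is good to about 2 mm. A picture is of the moment at which its call begins: read the wrist's pose just before it. get_calibration takes no time and is no camera call.
- job.hand_in(): hands the job in; it is judged then, once.
The state is a dict: "time": time; "qpos": joint angles; "qvel": joint speeds; "joint_efforts": joint torques, N m; "tool_pos": TCP position; "tool_rot": TCP orientation; "contact_force": force on the tool from outside, world axes, zero at the start; "torque": the same for the moment, N m; "opening": finger opening in m; "grip_force": force on a finger pad.
Only numpy, scipy, OpenCV 4.12 (cv2) and the standard library are available. Lean on these libraries where they do the work, as an engineer would, in place of code of your own. Each camera call takes 0.05 s, during which the arm holds its last target. There are 200 camera calls.

TASK

The red, yellow, blue and green pigment jars have been put back in each other's pockets of the bench rack; rearrange them so that each stands upright in the pocket whose sample chip has its own colour. The black jar is in use: leave it where it stands on the bench, so the pocket with the black chip is your spare place while swapping and is free again at the end. Set the jars down rather than dropping them, and do not tip any over.

Things in the scene. Friction and masses are not known exactly. Their poses are not given: they have to be found in the camera images.
- red_jar: Red pigment jar with a black screw cap: 44 mm diameter, 59 mm tall (cap the top 14 mm), about 0.09 kg; origin at the centre of its underside, z up its axis. It starts in a pocket of another colour.
- yellow_jar: Yellow pigment jar with a black screw cap: 44 mm diameter, 71 mm tall (cap the top 14 mm), about 0.09 kg; origin at the centre of its underside, z up its axis. It starts in a pocket of another colour.
- blue_jar: Blue pigment jar with a white screw cap: 48 mm diameter, 65 mm tall (cap the top 14 mm), about 0.09 kg; origin at the centre of its underside, z up its axis. It starts in a pocket of another colour.
- green_jar: Green pigment jar with a white screw cap: 48 mm diameter, 59 mm tall (cap the top 14 mm), about 0.09 kg; origin at the centre of its underside, z up its axis. It starts in a pocket of another colour.
- black_jar: Black pigment jar with a black screw cap, 44 mm diameter, 65 mm tall, standing on the bench at one end of the rack; in use, to be left there. Origin at the centre of its underside.
- red_pocket: The rack pocket marked by the red sample chip (48 x 24 mm, sloping, 58 mm in front of the pocket's centre, -x). Round, 60 mm across, 18 mm deep. Origin at the centre of its floor, 8 mm above the bench; x to the back of the rack, y along the row, z up. The wooden rack is fixed, 84 mm deep and 386 mm long, its board's top 26 mm above the bench; five pockets in a straight row, 76 mm apart.
- yellow_pocket: The rack pocket marked by the yellow sample chip (48 x 24 mm, sloping, 58 mm in front of the pocket's centre, -x). Round, 60 mm across, 18 mm deep. Origin at the centre of its floor, 8 mm above the bench; x to the back of the rack, y along the row, z up.
- blue_pocket: The rack pocket marked by the blue sample chip (48 x 24 mm, sloping, 58 mm in front of the pocket's centre, -x). Round, 60 mm across, 18 mm deep. Origin at the centre of its floor, 8 mm above the bench; x to the back of the rack, y along the row, z up. A chest 0.23 m tall stands behind the rack (from x 0.60, y -0.14 to 0.18): close the fingers along the row; about 28 mm is free between jars.
- green_pocket: The rack pocket marked by the green sample chip (48 x 24 mm, sloping, 58 mm in front of the pocket's centre, -x). Round, 60 mm across, 18 mm deep. Origin at the centre of its floor, 8 mm above the bench; x to the back of the rack, y along the row, z up.
- black_pocket: The rack pocket marked by the black sample chip (48 x 24 mm, sloping, 58 mm in front of the pocket's centre, -x). Round, 60 mm across, 18 mm deep. Origin at the centre of its floor, 8 mm above the bench; x to the back of the rack, y along the row, z up. It starts empty: the spare place.
Not all that is in view belongs to the job. Leave any pink look-alike of the yellow_jar alone.

How it is judged:
By the outcome, as a careful person would: the job done as asked, in the order asked, and still so for the second after the job is handed in, with the robot touching nothing.
It also fails if it takes over 115 s, if anything falls off the work surface, if the arm or the gripper's body presses on something with over 40 N, if the wrist force passes 120 N, or if a joint passes its speed limit or range.

## Working session

There is one attempt and no reset: what is moved stays moved. The work goes in short steps, Python scripts to look and compute and a tool call to move; the robot and the scene stay as the last step left them, time stands still between calls to the robot, and variables do not carry over. Pictures are saved under pics/ and viewed, at most 14 in all, crops included, and the job is handed in when it is done.

Besides the shell and the picture viewer there is one more tool, called after "Request:" by a JSON object that holds its "method" and its "body", one argument or row to a line. send_rows: Moves the arm, as the interface text tells. Its arguments: {"type":"object","properties":{"targets":{"type":"array"},"force":{"type":"number"}},"required":["targets"]}

```bash
mkdir -p pics
cat > h.py <<'E'
import numpy as np, cv2
from cell import monitor, read_camera, get_calibration, job, robot
def w(name,u,v,d):
    c=get_calibration(name);K=np.array(c["intrinsics"]);
    p=np.array([(u-K[0,2])/K[0,0]*d,-(v-K[1,2])/K[1,1]*d,-d])
    R=np.array(c["orientation"])
    if R.shape!=(3,3):
        from scipy.spatial.transform import Rotation
        R=Rotation.from_euler('xyz',R).as_matrix() if R.size==3 else None
    return R@p+np.array(c["origin"])
E
python3 - <<'E'
from h import *
for n in("top","side"):
    im,d=read_camera(n);cv2.imwrite(f"pics/{n}0.png",im[...,::-1]);np.savez(f"{n}0.npz",im=im,d=d)
    print(n,get_calibration(n))
s=monitor.observe();print(s["time"],s["tool_pos"],s["tool_rot"],s["opening"],s["contact_force"],robot.tcp_to_grasp)
E
```

```text
top {'intrinsics': array([[442.19159466,   0.        , 250.52208012],
       [  0.        , 442.19159466, 194.24085828],
       [  0.        ,   0.        ,   1.        ]]), 'origin': array([ 0.45640941, -0.05218157,  1.05600105]), 'orientation': array([ 0.07089124,  0.0095794 , -1.58858309])}
side {'intrinsics': array([[418.36958157,   0.        , 257.10951265],
       [  0.        , 418.36958157, 191.88944954],
       [  0.        ,   0.        ,   1.        ]]), 'origin': array([ 0.53408093, -0.98721126,  0.50446817]), 'orientation': array([ 1.12534046e+00, -8.68587183e-04, -9.74970243e-03])}
0.1 [0.13370476 0.50733144 0.22612068] [-3.14025704e+00 -1.85569110e-04  2.88376752e+00] 0.0913811296699055 [-0.43629869  0.10943632 -0.65919642] -0.0188
```

View pics/top0.png

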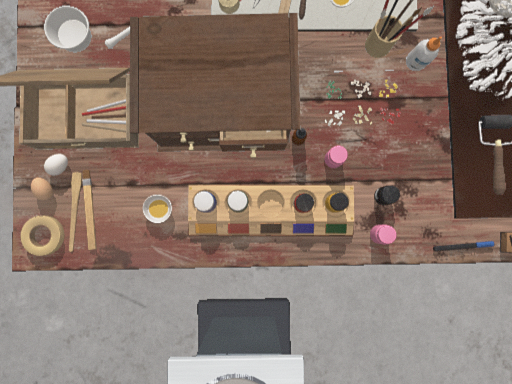

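View pics/side0.png

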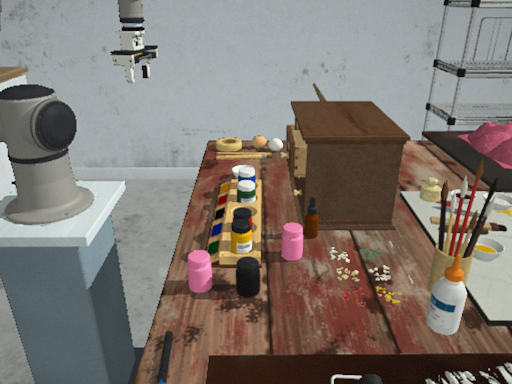

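Run:
```python
from h import *
t=np.load("top0.npz");s=np.load("side0.npz")
a=cv2.resize(t["im"][175:245,150:410],None,fx=3,fy=3,interpolation=cv2.INTER_CUBIC)
b=cv2.resize(s["im"][155:305,180:310],None,fx=2.4,fy=2.4,interpolation=cv2.INTER_CUBIC)
c=np.zeros((a.shape[0]+b.shape[0],800,3),np.uint8);c[:a.shape[0],:a.shape[1]]=a;c[a.shape[0]:,:b.shape[1]]=b
cv2.imwrite("pics/crop.png",c[...,::-1])
d=t["d"]
for n,u,v in [("j1",204,201),("j2",237,200),("empty",270,203),("j4",304,203),("j5",338,202),("chipY",205,229),("chipR",238,229),("chipK",270,229),("chipB",303,229),("chipG",336,229),("blk",387,196),("rackL",192,188),("rackR",350,188),("board12",221,203),("b34",287,203),("pinkA",383,234),("pinkB",337,156)]:
    print(n,w("top",u,v,np.median(d[v-1:v+2,u-1:u+2])).round(4),t["im"][v,u])
```

```text
j1 [0.5132 0.06   0.0725] [226 222 220]
j2 [ 0.5145 -0.0134  0.0663] [224 220 217]
empty [ 0.5093 -0.0893  0.0082] [216 182 137]
j4 [ 0.505  -0.1633  0.0664] [67 65 63]
j5 [ 0.5052 -0.2369  0.0789] [53 54 53]
chipY [0.4506 0.0643 0.0201] [159 119  68]
chipR [ 0.4493 -0.0128  0.0191] [123  68  58]
chipK [ 0.448  -0.0876  0.0212] [76 65 53]
chipB [ 0.4466 -0.1644  0.0216] [ 58  54 105]
chipG [ 0.4452 -0.2413  0.0205] [49 72 46]
blk [ 0.5173 -0.3493  0.0655] [65 63 64]
rackL [0.5468 0.093  0.0267] [226 193 145]
rackR [ 0.5399 -0.2756  0.0273] [204 168 105]
board12 [0.5105 0.0257 0.0252] [206 170 131]
b34 [ 0.5077 -0.1283  0.0257] [215 180 134]
pinkA [ 0.4329 -0.3354  0.0715] [231 147 180]
pinkB [ 0.609  -0.2396  0.0702] [230 144 176]
```

View pics/crop.png

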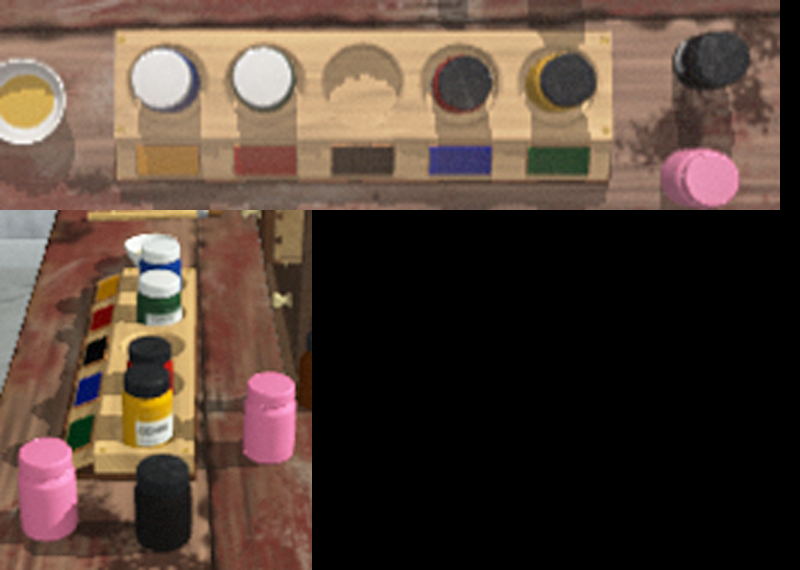

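```bash
cat >> h.py <<'E'
def cloud(name,d):
    v,u=np.mgrid[:d.shape[0],:d.shape[1]]
    c=get_calibration(name);K=np.array(c["intrinsics"])
    from scipy.spatial.transform import Rotation
    P=np.stack([(u-K[0,2])/K[0,0]*d,-(v-K[1,2])/K[1,1]*d,-d],-1)
    return P@Rotation.from_euler('xyz',c["orientation"]).as_matrix().T+np.array(c["origin"])
def caps(P,gs):
    for n,x,y,z in gs:
        m=(abs(P[...,2]-z)<.006)&(np.hypot(P[...,0]-x,P[...,1]-y)<.032)
        q=P[m];(c,r)=cv2.minEnclosingCircle(q[:,:2].astype(np.float32));print(n,m.sum(),q.mean(0).round(4),np.round(c,4),round(r,4))
E
python3 - <<'E'
from h import *
d=np.load("top0.npz")["d"];P=cloud("top",d)
caps(P,[("blue",.513,.06,.073),("green",.5145,-.0134,.067),("red",.505,-.163,.067),("yel",.505,-.237,.079)])
m=(abs(P[...,2]-.026)<.005)&(abs(P[...,0]-.507)<.08)&(abs(P[...,1]+.09)<.22)
m=cv2.morphologyEx(m.astype(np.uint8),cv2.MORPH_OPEN,np.ones((3,3)))>0
q=P[m][:,:2].astype(np.float32);print(cv2.minAreaRect(q*1000),P[m][:,2].mean())
k=(P[...,2]<.014)&(np.hypot(P[...,0]-.508,P[...,1]+.089)<.045);q=P[k][:,:2].astype(np.float32);print("K floor",cv2.minEnclosingCircle(q),q.mean(0))
s=monitor.observe();print(s["tool_pos"],s["tool_rot"])
E
```

```text
blue 309 [0.5129 0.0613 0.0731] [0.5129 0.0617] 0.0222
green 305 [ 0.513  -0.0135  0.0672] [ 0.5132 -0.0133] 0.0221
red 257 [ 0.5064 -0.1645  0.0671] [ 0.5067 -0.1649] 0.0204
yel 268 [ 0.5064 -0.2391  0.079 ] [ 0.5062 -0.2393] 0.0205
((499.3692321777344, -89.60423278808594), (386.2948303222656, 98.4011001586914), 88.91973114013672) 0.025813011989148028
K floor ((0.5163219571113586, -0.09058353304862976), 0.037097688764333725) [ 0.5091394  -0.08990238]
[0.13370476 0.50733144 0.22612068] [-3.14025704e+00 -1.85569110e-04  2.88376752e+00]
```

Request:
{"method": "send_rows", "body": {
  "targets": [
    {"translation":[-4,-2.7,0],"spin":-3,"jaw":0.65},
    {"translation":[-8,-5.4,0],"spin":-6,"jaw":0.65},
    {"translation":[-12,-8.1,0],"spin":-9,"jaw":0.65},
    {"translation":[-16,-10.8,0],"spin":-12,"jaw":0.65},
    {"translation":[-20,-13.5,0],"spin":-13.7,"jaw":0.65}
  ],
  "force": 15
}}

```text
time: 0.6
tool_pos: [0.2935, 0.3245, 0.2266]
tool_rot: [-3.141, -0.0, 3.125]
contact_force: [0.2, -0.0, 0.4]
opening: 0.0609
grip_force: 0.0
```

Request:
{"method": "send_rows", "body": {
  "targets": [
    {"translation":[-2,-4.4,0],"spin":0,"jaw":0.65},
    {"translation":[-4,-8.8,0],"spin":0,"jaw":0.65},
    {"translation":[-6,-13.2,0],"spin":0,"jaw":0.65},
    {"translation":[-8,-17.6,0],"spin":0,"jaw":0.65},
    {"translation":[-10,-22,0],"spin":0,"jaw":0.65}
  ]
}}

```text
time: 1.1
tool_pos: [0.3889, 0.1024, 0.2267]
tool_rot: [3.141, 0.0, 3.123]
contact_force: [1.0, 0.2, 0.3]
opening: 0.0597
grip_force: 0.0
```

Request:
{"method": "send_rows", "body": {
  "targets": [
    {"translation":[-2,-4.4,0],"spin":0,"jaw":0.65},
    {"translation":[-4,-8.8,1],"spin":0,"jaw":0.65},
    {"translation":[-6,-13.2,2],"spin":0,"jaw":0.65},
    {"translation":[-8,-17.6,3],"spin":0,"jaw":0.65},
    {"translation":[-10,-22,4],"spin":0,"jaw":0.65}
  ]
}}

```text
time: 1.6
tool_pos: [0.4848, -0.1195, 0.186]
tool_rot: [3.141, -0.0, 3.122]
contact_force: [0.4, 1.7, 0.4]
opening: 0.0599
grip_force: 0.0
```

Request:
{"method": "send_rows", "body": {
  "targets": [
    {"translation":[-1,-2,2],"spin":0,"jaw":0.65},
    {"translation":[-2.1,-4.4,4],"spin":0,"jaw":0.65},
    {"translation":[-2.1,-4.4,4],"spin":0,"jaw":0.65},
    {"translation":[-2.1,-4.4,4],"spin":0,"jaw":0.65},
    {"translation":[-2.1,-4.4,4],"spin":0,"jaw":0.65}
  ]
}}

```text
time: 2.1
tool_pos: [0.5046, -0.1611, 0.1473]
tool_rot: [3.141, 0.0, 3.124]
contact_force: [-0.0, -0.4, 0.1]
opening: 0.0595
grip_force: 0.0
```

```bash
cat >> h.py <<'E'
def wcloud():
    from scipy.spatial.transform import Rotation
    s=monitor.observe();im,d=read_camera("wrist");c=get_calibration("wrist");K=np.array(c["intrinsics"]);H=np.array(c["hand_eye"])
    v,u=np.mgrid[:384,:512];P=np.stack([(u-K[0,2])/K[0,0]*d,-(v-K[1,2])/K[1,1]*d,-d],-1)
    P=P@H[:3,:3].T+H[:3,3];R=Rotation.from_euler('xyz',s["tool_rot"]).as_matrix()
    P=P@R.T+s["tool_pos"];P[d==0]=9
    return im,P,s
E
python3 - <<'E'
from h import *
im,P,s=wcloud();cv2.imwrite("pics/w1.png",im[...,::-1]);print(s["tool_pos"],get_calibration("wrist")["hand_eye"])
try: caps(P,[("red",.505,-.163,.067),("yel",.505,-.237,.079)])
except Exception as e: print(e)
E
```

```text
[ 0.50462911 -0.16112268  0.1472701 ] [[-5.64391829e-04  9.67019706e-01  2.54700942e-01  6.76711076e-02]
 [ 9.99999764e-01  4.46111391e-04  5.22154291e-04  4.64491609e-04]
 [ 3.91308497e-04  2.54701177e-01 -9.67019730e-01 -1.57468116e-01]
 [ 0.00000000e+00  0.00000000e+00  0.00000000e+00  1.00000000e+00]]
red 1450 [ 0.5075 -0.1652  0.0662] [ 0.5085 -0.1655] 0.0204
yel 1497 [ 0.5058 -0.2384  0.0781] [ 0.5078 -0.2396] 0.0203
```

View pics/w1.png

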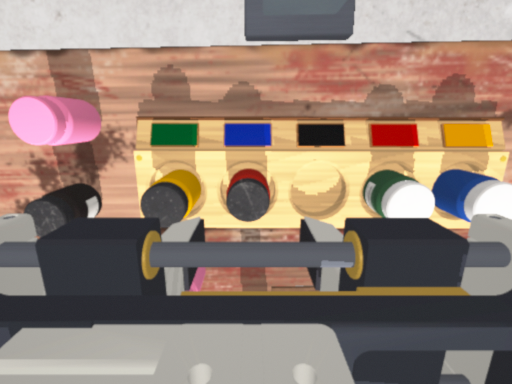

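Request:
{"method": "send_rows", "body": {
  "targets": [
    {"translation":[-0.25,-0.15,3],"spin":0,"jaw":0.65},
    {"translation":[-0.25,-0.15,7],"spin":0,"jaw":0.65},
    {"translation":[-0.25,-0.15,10],"spin":0,"jaw":0.65},
    {"translation":[-0.25,-0.15,11.5],"spin":0,"jaw":0.65},
    {"translation":[-0.25,-0.15,11.5],"spin":0,"jaw":0.65}
  ]
}}

```text
time: 2.65
tool_pos: [0.5061, -0.162, 0.0306]
tool_rot: [3.14, -0.003, 3.124]
contact_force: [0.3, 0.3, 0.7]
opening: 0.0593
grip_force: 0.0
```

Request:
{"method": "send_rows", "body": {
  "targets": [
    {"translation":[-0.1,-0.1,0],"spin":0,"jaw":0.55},
    {"translation":[-0.1,-0.25,0],"spin":0,"jaw":0.45},
    {"translation":[-0.1,-0.25,0],"spin":0,"jaw":0.4},
    {"translation":[-0.1,-0.25,0],"spin":0,"jaw":0.4},
    {"translation":[-0.1,-0.25,0],"spin":0,"jaw":0.4}
  ]
}}

```text
time: 3.15
tool_pos: [0.5092, -0.1664, 0.0333]
tool_rot: [-3.14, 0.003, 3.123]
contact_force: [0.9, 1.2, 6.7]
opening: 0.0435
grip_force: 15.0
```

Request:
{"method": "send_rows", "body": {
  "targets": [
    {"translation":[0,0,-2],"spin":0,"jaw":0.4},
    {"translation":[0,0,-5],"spin":0,"jaw":0.4},
    {"translation":[0,3,-5],"spin":0,"jaw":0.4},
    {"translation":[0.1,6.5,-5],"spin":0,"jaw":0.4},
    {"translation":[0.1,7.5,-5],"spin":0,"jaw":0.4}
  ],
  "force": 20
}}

```text
time: 3.65
tool_pos: [0.508, -0.0885, 0.0822]
tool_rot: [3.141, -0.0, 3.124]
contact_force: [-0.5, -0.4, -1.0]
opening: 0.0436
grip_force: 20.0
```

Request:
{"method": "send_rows", "body": {
  "targets": [
    {"translation":[0,0,1.5],"spin":0,"jaw":0.4},
    {"translation":[0,0,3],"spin":0,"jaw":0.4},
    {"translation":[0,0,4],"spin":0,"jaw":0.4},
    {"translation":[0,0,4.5],"spin":0,"jaw":0.4},
    {"translation":[0,0,4.7],"spin":0,"jaw":0.4}
  ]
}}

```text
time: 4.15
tool_pos: [0.5084, -0.0912, 0.0343]
tool_rot: [3.141, -0.001, 3.123]
contact_force: [-0.8, 0.0, -1.4]
opening: 0.0434
grip_force: 20.0
```

Request:
{"method": "send_rows", "body": {
  "targets": [
    {"translation":[0,0,0.1],"spin":0,"jaw":0.4},
    {"translation":[0,0,0.2],"spin":0,"jaw":0.4},
    {"translation":[0,0,0.3],"spin":0,"jaw":0.4},
    {"translation":[0,0,0.3],"spin":0,"jaw":0.4},
    {"translation":[0,0,0.3],"spin":0,"jaw":0.4}
  ]
}}

```text
time: 4.65
tool_pos: [0.5089, -0.0912, 0.0333]
tool_rot: [-3.141, 0.001, 3.123]
contact_force: [-4.1, 0.8, 9.5]
opening: 0.0436
grip_force: 20.0
```

Request:
{"method": "send_rows", "body": {
  "targets": [
    {"translation":[0,0,-0.1],"spin":0,"jaw":0.5},
    {"translation":[0,0,-0.1],"spin":0,"jaw":0.62},
    {"translation":[0,0,-0.1],"spin":0,"jaw":0.62},
    {"translation":[0,0,-3],"spin":0,"jaw":0.62},
    {"translation":[0,0,-7.5],"spin":0,"jaw":0.62}
  ]
}}

```text
time: 5.15
tool_pos: [0.5067, -0.0904, 0.1052]
tool_rot: [3.14, -0.006, 3.123]
contact_force: [1.7, -0.9, -0.2]
opening: 0.0571
grip_force: 0.0
```

Request:
{"method": "send_rows", "body": {
  "targets": [
    {"translation":[0,4,0],"spin":0,"jaw":0.67},
    {"translation":[-0.1,8,0],"spin":0,"jaw":0.67},
    {"translation":[-0.2,12,0],"spin":0,"jaw":0.67},
    {"translation":[-0.2,15.5,0],"spin":0,"jaw":0.67},
    {"translation":[-0.2,15.5,0],"spin":0,"jaw":0.67}
  ]
}}

```text
time: 5.65
tool_pos: [0.5131, 0.0676, 0.1067]
tool_rot: [3.141, -0.0, 3.127]
contact_force: [-0.4, -1.7, -0.6]
opening: 0.0613
grip_force: 0.0
```

Run:
```python
from h import *
im,P,s=wcloud();cv2.imwrite("pics/w2.png",im[...,::-1]);print(s["tool_pos"])
for k in range(4):
    print(monitor.observe()["tool_pos"])
for g in [("blue",.513,.061,.072),("green",.5135,-.0134,.066),("red",.508,-.09,.066)]:
  try: caps(P,[g])
  except Exception as e: print(g[0],"none")
```

```text
[0.51311961 0.06756322 0.10666368]
[0.51328469 0.06575611 0.10661583]
[0.51328469 0.06575611 0.10661583]
[0.51328469 0.06575611 0.10661583]
[0.51328469 0.06575611 0.10661583]
blue 2529 [0.5134 0.0617 0.0722] [0.5151 0.0615] 0.0222
green 1615 [ 0.5079 -0.0105  0.0661] [ 0.5143 -0.0137] 0.0223
red 2025 [ 0.5053 -0.0884  0.066 ] [ 0.5076 -0.0903] 0.0206
```

View pics/w2.png

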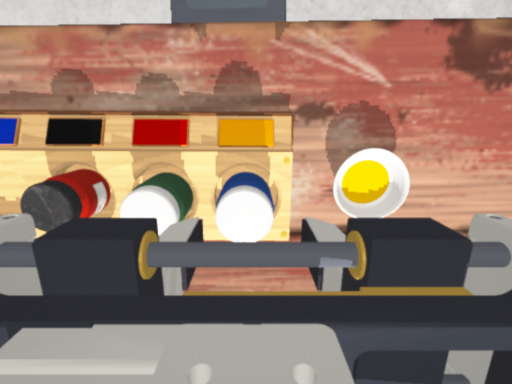

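Request:
{"method": "send_rows", "body": {
  "targets": [
    {"translation":[-0.1,-0.1,3],"spin":0,"jaw":0.67},
    {"translation":[-0.1,-0.1,5.5],"spin":0,"jaw":0.67},
    {"translation":[-0.1,-0.1,7.1],"spin":0,"jaw":0.67},
    {"translation":[-0.1,-0.1,7.1],"spin":0,"jaw":0.67},
    {"translation":[-0.1,-0.1,7.1],"spin":0,"jaw":0.67}
  ]
}}

```text
time: 6.2
tool_pos: [0.5146, 0.0621, 0.0359]
tool_rot: [-3.142, -0.0, 3.122]
contact_force: [1.0, 0.2, -0.3]
opening: 0.0613
grip_force: 0.0
```

Request:
{"method": "send_rows", "body": {
  "targets": [
    {"translation":[0,-0.1,0],"spin":0,"jaw":0.6},
    {"translation":[0,-0.3,0],"spin":0,"jaw":0.5},
    {"translation":[0,-0.3,0],"spin":0,"jaw":0.45},
    {"translation":[0,-0.3,0],"spin":0,"jaw":0.45},
    {"translation":[0,-0.3,0],"spin":0,"jaw":0.45}
  ]
}}

```text
time: 6.7
tool_pos: [0.5151, 0.0596, 0.0367]
tool_rot: [-3.141, 0.002, 3.123]
contact_force: [-0.3, -2.8, 7.4]
opening: 0.0474
grip_force: 20.0
```

Request:
{"method": "send_rows", "body": {
  "targets": [
    {"translation":[0,0,-2],"spin":0,"jaw":0.45},
    {"translation":[0,0,-5],"spin":0,"jaw":0.45},
    {"translation":[0,0,-8],"spin":0,"jaw":0.45},
    {"translation":[0,-2,-10],"spin":0,"jaw":0.45},
    {"translation":[0,-5,-10],"spin":0,"jaw":0.45}
  ]
}}

```text
time: 7.2
tool_pos: [0.515, 0.0105, 0.1387]
tool_rot: [-3.141, 0.006, 3.126]
contact_force: [-0.1, 0.6, -1.2]
opening: 0.0476
grip_force: 20.0
```

Request:
{"method": "send_rows", "body": {
  "targets": [
    {"translation":[0.1,-4,0],"spin":0,"jaw":0.45},
    {"translation":[0.2,-8,0],"spin":0,"jaw":0.45},
    {"translation":[0.3,-12,0],"spin":0,"jaw":0.45},
    {"translation":[0.4,-16,0],"spin":0,"jaw":0.45},
    {"translation":[0.4,-17.7,0],"spin":0,"jaw":0.45}
  ]
}}

```text
time: 7.7
tool_pos: [0.5057, -0.1699, 0.1356]
tool_rot: [-3.141, 0.0, 3.12]
contact_force: [-0.4, 0.7, -1.6]
opening: 0.0475
grip_force: 20.0
```

Request:
{"method": "send_rows", "body": {
  "targets": [
    {"translation":[0,0,0],"spin":0,"jaw":0.45},
    {"translation":[0,0,0],"spin":0,"jaw":0.45},
    {"translation":[0,0,2],"spin":0,"jaw":0.45},
    {"translation":[0,0,3.5],"spin":0,"jaw":0.45},
    {"translation":[0,0,4],"spin":0,"jaw":0.45}
  ]
}}

```text
time: 8.2
tool_pos: [0.5053, -0.1646, 0.0943]
tool_rot: [3.14, -0.003, 3.125]
contact_force: [-0.2, 0.6, -1.0]
opening: 0.0477
grip_force: 20.0
```

Run:
```python
from h import *
im,P,s=wcloud();cv2.imwrite("pics/w3.png",im[...,::-1]);print(s["tool_pos"],s["tool_rot"],monitor.observe()["tool_pos"])
for g in [("blue",.506,-.165,.13),("yel",.507,-.239,.078),("red",.508,-.09,.066)]:
  try: caps(P,[g])
  except Exception as e: print(g[0],"none")
m=(abs(P[...,2]-.0255)<.003);q=P[m];print(q[:,0].max(), np.percentile(q[:,0],[1,99]))
```

```text
[ 0.50534309 -0.16464435  0.09431875] [ 3.13975944e+00 -2.74296575e-03  3.12491440e+00] [ 0.50541697 -0.16494122  0.0942875 ]
blue 3346 [ 0.5034 -0.1645  0.1296] [ 0.4981 -0.165 ] 0.0302
yel 738 [ 0.4942 -0.2378  0.0776] [ 0.4997 -0.2392] 0.0181
red 1193 [ 0.4984 -0.0931  0.0658] [ 0.5071 -0.0916] 0.0203
0.5394125538719613 [0.43306773 0.52046396]
```

View pics/w3.png

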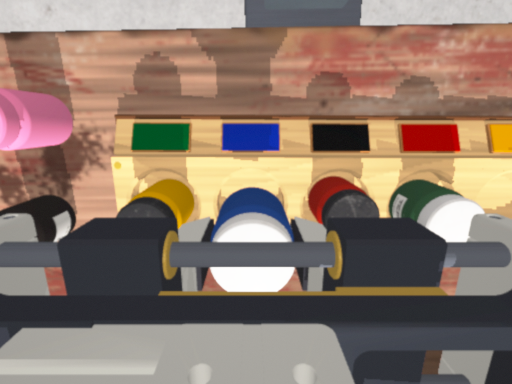

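Request:
{"method": "send_rows", "body": {
  "targets": [
    {"translation":[0,0,2],"spin":0,"jaw":0.45},
    {"translation":[0,0,3.5],"spin":0,"jaw":0.45},
    {"translation":[0,0,4.5],"spin":0,"jaw":0.45},
    {"translation":[0,0,5.2],"spin":0,"jaw":0.45},
    {"translation":[0,0,5.5],"spin":0,"jaw":0.45}
  ]
}}

```text
time: 8.75
tool_pos: [0.5063, -0.1666, 0.0405]
tool_rot: [3.141, -0.0, 3.123]
contact_force: [-0.3, 0.2, -1.0]
opening: 0.0472
grip_force: 20.0
```

Request:
{"method": "send_rows", "body": {
  "targets": [
    {"translation":[0,0,0.1],"spin":0,"jaw":0.45},
    {"translation":[0,0,0.2],"spin":0,"jaw":0.45},
    {"translation":[0,0,0.3],"spin":0,"jaw":0.45},
    {"translation":[0,0,0.3],"spin":0,"jaw":0.45},
    {"translation":[0,0,0.3],"spin":0,"jaw":0.45}
  ]
}}

```text
time: 9.25
tool_pos: [0.5062, -0.167, 0.0379]
tool_rot: [-3.142, 0.0, 3.123]
contact_force: [-0.7, -0.4, -1.6]
opening: 0.0475
grip_force: 20.0
```

Not touching yet.

Request:
{"method": "send_rows", "body": {
  "targets": [
    {"translation":[0,0,0.1],"spin":0,"jaw":0.45},
    {"translation":[0,0,0.2],"spin":0,"jaw":0.45},
    {"translation":[0,0,0.3],"spin":0,"jaw":0.45},
    {"translation":[0,0,0.3],"spin":0,"jaw":0.45},
    {"translation":[0,0,0.3],"spin":0,"jaw":0.45}
  ]
}}

```text
time: 9.75
tool_pos: [0.5063, -0.167, 0.0366]
tool_rot: [-3.141, 0.001, 3.123]
contact_force: [-5.2, 1.8, 15.9]
opening: 0.0473
grip_force: 20.0
```

Request:
{"method": "send_rows", "body": {
  "targets": [
    {"translation":[0,0,-0.2],"spin":0,"jaw":0.55},
    {"translation":[0,0,-0.2],"spin":0,"jaw":0.6},
    {"translation":[0,0,-0.2],"spin":0,"jaw":0.6},
    {"translation":[0,0,-3],"spin":0,"jaw":0.6},
    {"translation":[0,0,-7.5],"spin":0,"jaw":0.6}
  ]
}}

```text
time: 10.25
tool_pos: [0.5042, -0.1661, 0.1077]
tool_rot: [3.138, -0.006, 3.123]
contact_force: [0.3, 0.0, 0.2]
opening: 0.055
grip_force: 0.0
```

Request:
{"method": "send_rows", "body": {
  "targets": [
    {"translation":[0,-2,0],"spin":0,"jaw":0.62},
    {"translation":[-0.1,-5,0],"spin":0,"jaw":0.62},
    {"translation":[-0.2,-7.6,0],"spin":0,"jaw":0.62},
    {"translation":[-0.2,-7.6,0],"spin":0,"jaw":0.62},
    {"translation":[-0.2,-7.6,0],"spin":0,"jaw":0.62}
  ]
}}

```text
time: 10.75
tool_pos: [0.5063, -0.243, 0.1091]
tool_rot: [3.141, -0.001, 3.122]
contact_force: [0.1, 0.1, 0.8]
opening: 0.0574
grip_force: 0.0
```

Run:
```python
from h import *
im,P,s=wcloud();print(s["tool_pos"],monitor.observe()["tool_pos"],s["opening"])
for g in [("blue",.506,-.165,.072),("yel",.507,-.239,.078),("red",.508,-.09,.066)]:
  try: caps(P,[g])
  except Exception as e: print(g[0],"none")
```

```text
[ 0.50633685 -0.24301023  0.10912147] [ 0.5063612  -0.24235031  0.1091553 ] 0.057363773533253344
blue 1896 [ 0.5001 -0.1695  0.072 ] [ 0.5059 -0.1671] 0.0223
yel 2215 [ 0.5066 -0.24    0.0781] [ 0.5082 -0.2399] 0.0204
red 1949 [ 0.5054 -0.0927  0.0659] [ 0.5079 -0.0921] 0.0206
```

Request:
{"method": "send_rows", "body": {
  "targets": [
    {"translation":[-0.1,0,2],"spin":0,"jaw":0.62},
    {"translation":[-0.1,0,4],"spin":0,"jaw":0.62},
    {"translation":[-0.1,0,6],"spin":0,"jaw":0.62},
    {"translation":[-0.1,0,6.9],"spin":0,"jaw":0.62},
    {"translation":[-0.1,0,6.9],"spin":0,"jaw":0.62}
  ]
}}

```text
time: 11.3
tool_pos: [0.507, -0.2417, 0.0395]
tool_rot: [3.14, -0.002, 3.124]
contact_force: [-0.4, 0.1, 0.1]
opening: 0.0568
grip_force: 0.0
```

Request:
{"method": "send_rows", "body": {
  "targets": [
    {"translation":[0,0.1,0],"spin":0,"jaw":0.55},
    {"translation":[0,0.25,0],"spin":0,"jaw":0.45},
    {"translation":[0,0.25,0],"spin":0,"jaw":0.4},
    {"translation":[0,0.25,0],"spin":0,"jaw":0.4},
    {"translation":[0,0.25,0],"spin":0,"jaw":0.4}
  ]
}}

```text
time: 11.8
tool_pos: [0.5084, -0.2403, 0.0417]
tool_rot: [-3.141, 0.002, 3.123]
contact_force: [0.9, 3.7, 6.8]
opening: 0.0437
grip_force: 20.0
```

Request:
{"method": "send_rows", "body": {
  "targets": [
    {"translation":[0,0,-2],"spin":0,"jaw":0.4},
    {"translation":[0,0,-5],"spin":0,"jaw":0.4},
    {"translation":[0,0,-8],"spin":0,"jaw":0.4},
    {"translation":[0,2,-10],"spin":0,"jaw":0.4},
    {"translation":[0,6,-10],"spin":0,"jaw":0.4}
  ]
}}

```text
time: 12.3
tool_pos: [0.5106, -0.183, 0.1438]
tool_rot: [-3.138, 0.006, 3.12]
contact_force: [0.6, 0.4, -1.0]
opening: 0.0436
grip_force: 20.0
```

Request:
{"method": "send_rows", "body": {
  "targets": [
    {"translation":[0.1,4,0],"spin":0,"jaw":0.4},
    {"translation":[0.2,8,0],"spin":0,"jaw":0.4},
    {"translation":[0.2,12,0],"spin":0,"jaw":0.4},
    {"translation":[0.2,16,0],"spin":0,"jaw":0.4},
    {"translation":[0.2,20,0],"spin":0,"jaw":0.4}
  ]
}}

```text
time: 12.8
tool_pos: [0.5103, 0.0209, 0.1408]
tool_rot: [-3.141, 0.0, 3.123]
contact_force: [0.7, -1.0, -1.2]
opening: 0.0435
grip_force: 20.0
```

Request:
{"method": "send_rows", "body": {
  "targets": [
    {"translation":[0,3,0],"spin":0,"jaw":0.4},
    {"translation":[0,4.3,0],"spin":0,"jaw":0.4},
    {"translation":[0,4.3,0],"spin":0,"jaw":0.4},
    {"translation":[0,4.3,2],"spin":0,"jaw":0.4},
    {"translation":[0,4.3,4],"spin":0,"jaw":0.4}
  ]
}}

```text
time: 13.3
tool_pos: [0.5121, 0.061, 0.1007]
tool_rot: [-3.141, 0.002, 3.122]
contact_force: [0.2, 0.3, -1.0]
opening: 0.0435
grip_force: 20.0
```

Run:
```python
from h import *
im,P,s=wcloud();cv2.imwrite("pics/w4.png",im[...,::-1]);print(s["tool_pos"],s["tool_rot"],monitor.observe()["tool_pos"],s["opening"])
for g in [("green",.513,-.0136,.066),("red",.508,-.09,.066)]:
  try: caps(P,[g])
  except Exception as e: print(g[0],"none")
```

```text
[0.5120718  0.06100358 0.10069602] [-3.14097182e+00  1.89128320e-03  3.12212864e+00] [0.50980365 0.06091297 0.09725685] 0.04349993974644145
green 1230 [ 0.5041 -0.0117  0.066 ] [ 0.5148 -0.0136] 0.0223
red 2256 [ 0.5065 -0.0878  0.0659] [ 0.5078 -0.0902] 0.0205
```

View pics/w4.png

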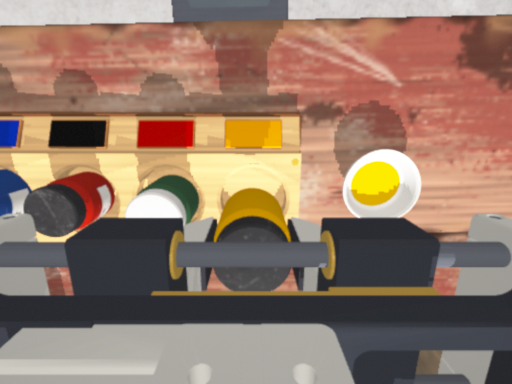

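Request:
{"method": "send_rows", "body": {
  "targets": [
    {"translation":[0,0,2],"spin":0,"jaw":0.4},
    {"translation":[0,0,3.5],"spin":0,"jaw":0.4},
    {"translation":[0,0,4.5],"spin":0,"jaw":0.4},
    {"translation":[0,0,5.2],"spin":0,"jaw":0.4},
    {"translation":[0,0,5.5],"spin":0,"jaw":0.4}
  ]
}}

```text
time: 13.85
tool_pos: [0.5114, 0.0619, 0.0454]
tool_rot: [-3.142, -0.0, 3.122]
contact_force: [-0.3, -0.5, -0.3]
opening: 0.0434
grip_force: 20.0
```

Request:
{"method": "send_rows", "body": {
  "targets": [
    {"translation":[0,0,0.1],"spin":0,"jaw":0.4},
    {"translation":[0,0,0.2],"spin":0,"jaw":0.4},
    {"translation":[0,0,0.3],"spin":0,"jaw":0.4},
    {"translation":[0,0,0.3],"spin":0,"jaw":0.4},
    {"translation":[0,0,0.3],"spin":0,"jaw":0.4}
  ]
}}

```text
time: 14.35
tool_pos: [0.5115, 0.0626, 0.0429]
tool_rot: [3.142, 0.0, 3.123]
contact_force: [0.7, 0.4, -0.6]
opening: 0.0438
grip_force: 20.0
```

Request:
{"method": "send_rows", "body": {
  "targets": [
    {"translation":[0,0,0.1],"spin":0,"jaw":0.4},
    {"translation":[0,0,0.2],"spin":0,"jaw":0.4},
    {"translation":[0,0,0.3],"spin":0,"jaw":0.4},
    {"translation":[0,0,0.3],"spin":0,"jaw":0.4},
    {"translation":[0,0,0.3],"spin":0,"jaw":0.4}
  ]
}}

```text
time: 14.85
tool_pos: [0.5117, 0.0626, 0.0416]
tool_rot: [3.142, 0.001, 3.123]
contact_force: [-6.1, -0.1, 16.7]
opening: 0.0434
grip_force: 20.0
```

Request:
{"method": "send_rows", "body": {
  "targets": [
    {"translation":[0,0,-0.2],"spin":0,"jaw":0.5},
    {"translation":[0,0,-0.2],"spin":0,"jaw":0.58},
    {"translation":[0,0,-0.2],"spin":0,"jaw":0.58},
    {"translation":[0,0,-3],"spin":0,"jaw":0.58},
    {"translation":[0,0,-7],"spin":0,"jaw":0.58}
  ]
}}

```text
time: 15.35
tool_pos: [0.5097, 0.0625, 0.1083]
tool_rot: [3.141, -0.006, 3.123]
contact_force: [0.5, 0.6, 0.3]
opening: 0.0532
grip_force: 0.0
```

Request:
{"method": "send_rows", "body": {
  "targets": [
    {"translation":[0,-2,0],"spin":0,"jaw":0.64},
    {"translation":[-0.1,-5,0],"spin":0,"jaw":0.64},
    {"translation":[-0.3,-7.6,0],"spin":0,"jaw":0.64},
    {"translation":[-0.3,-7.6,0],"spin":0,"jaw":0.64},
    {"translation":[-0.3,-7.6,0],"spin":0,"jaw":0.64}
  ]
}}

```text
time: 15.85
tool_pos: [0.5128, -0.0137, 0.1093]
tool_rot: [3.141, -0.001, 3.121]
contact_force: [-0.1, 0.1, 0.6]
opening: 0.0586
grip_force: 0.0
```

Run:
```python
from h import *
im,P,s=wcloud();print(s["tool_pos"],monitor.observe()["tool_pos"],s["opening"])
for g in [("yel",.51,.062,.078),("green",.513,-.0136,.066),("red",.508,-.09,.066)]:
  try: caps(P,[g])
  except Exception as e: print(g[0],"none")
```

```text
[ 0.51282028 -0.01367111  0.10934216] [ 0.51277903 -0.01307244  0.10936649] 0.05861226288846104
yel 1693 [0.5057 0.0602 0.0779] [0.5112 0.0624] 0.0203
green 2360 [ 0.5141 -0.0138  0.0661] [ 0.5156 -0.0141] 0.0223
red 1778 [ 0.5044 -0.0889  0.066 ] [ 0.508  -0.0908] 0.0203
```

Request:
{"method": "send_rows", "body": {
  "targets": [
    {"translation":[-0.1,-0.1,2],"spin":0,"jaw":0.64},
    {"translation":[-0.2,-0.1,4],"spin":0,"jaw":0.64},
    {"translation":[-0.2,-0.1,6],"spin":0,"jaw":0.64},
    {"translation":[-0.2,-0.1,7.6],"spin":0,"jaw":0.64},
    {"translation":[-0.2,-0.1,7.6],"spin":0,"jaw":0.64}
  ]
}}

```text
time: 16.4
tool_pos: [0.5134, -0.0132, 0.0317]
tool_rot: [3.141, -0.005, 3.124]
contact_force: [0.5, -0.1, 0.2]
opening: 0.0586
grip_force: 0.0
```

Request:
{"method": "send_rows", "body": {
  "targets": [
    {"translation":[0,0,0],"spin":0,"jaw":0.55},
    {"translation":[0,0,0],"spin":0,"jaw":0.45},
    {"translation":[0,0,0],"spin":0,"jaw":0.45},
    {"translation":[0,0,0],"spin":0,"jaw":0.45},
    {"translation":[0,0,0],"spin":0,"jaw":0.45}
  ]
}}

```text
time: 16.9
tool_pos: [0.5155, -0.0144, 0.0345]
tool_rot: [3.141, 0.002, 3.123]
contact_force: [-0.5, 2.2, 5.5]
opening: 0.0465
grip_force: 20.0
```

Request:
{"method": "send_rows", "body": {
  "targets": [
    {"translation":[0,0,-2],"spin":0,"jaw":0.45},
    {"translation":[0,0,-5],"spin":0,"jaw":0.45},
    {"translation":[0,0,-8],"spin":0,"jaw":0.45},
    {"translation":[0,-2,-10],"spin":0,"jaw":0.45},
    {"translation":[0,-5,-10],"spin":0,"jaw":0.45}
  ]
}}

```text
time: 17.4
tool_pos: [0.5156, -0.0645, 0.1368]
tool_rot: [-3.14, 0.006, 3.125]
contact_force: [0.3, 0.3, -1.9]
opening: 0.0466
grip_force: 20.0
```

Request:
{"method": "send_rows", "body": {
  "targets": [
    {"translation":[0.1,-4,0],"spin":0,"jaw":0.45},
    {"translation":[0.2,-8,0],"spin":0,"jaw":0.45},
    {"translation":[0.3,-12,0],"spin":0,"jaw":0.45},
    {"translation":[0.4,-16,0],"spin":0,"jaw":0.45},
    {"translation":[0.5,-17.9,0],"spin":0,"jaw":0.45}
  ]
}}

```text
time: 17.9
tool_pos: [0.5051, -0.2468, 0.1336]
tool_rot: [-3.141, 0.0, 3.12]
contact_force: [-0.8, 0.4, -0.0]
opening: 0.0464
grip_force: 20.0
```

Request:
{"method": "send_rows", "body": {
  "targets": [
    {"translation":[0,0,0],"spin":0,"jaw":0.45},
    {"translation":[0,0,0],"spin":0,"jaw":0.45},
    {"translation":[0,0,2],"spin":0,"jaw":0.45},
    {"translation":[0,0,3.5],"spin":0,"jaw":0.45},
    {"translation":[0,0,4],"spin":0,"jaw":0.45}
  ]
}}

```text
time: 18.4
tool_pos: [0.505, -0.2414, 0.0923]
tool_rot: [3.14, -0.003, 3.124]
contact_force: [0.2, 0.3, -1.3]
opening: 0.0465
grip_force: 20.0
```

Run:
```python
from h import *
im,P,s=wcloud();cv2.imwrite("pics/w5.png",im[...,::-1]);print(s["tool_pos"],s["tool_rot"],monitor.observe()["tool_pos"],s["opening"])
for g in [("blue",.506,-.167,.072),("green",.505,-.242,.124)]:
  try: caps(P,[g])
  except Exception as e: print(g[0],"none")
```

```text
[ 0.50495649 -0.24142827  0.09227947] [ 3.13958848e+00 -2.63088069e-03  3.12442151e+00] [ 0.50506809 -0.24165946  0.09225253] 0.046509652000534855
blue 1381 [ 0.4947 -0.1686  0.0718] [ 0.5043 -0.1675] 0.0219
green 3352 [ 0.5022 -0.2415  0.1236] [ 0.4971 -0.2418] 0.0304
```

View pics/w5.png

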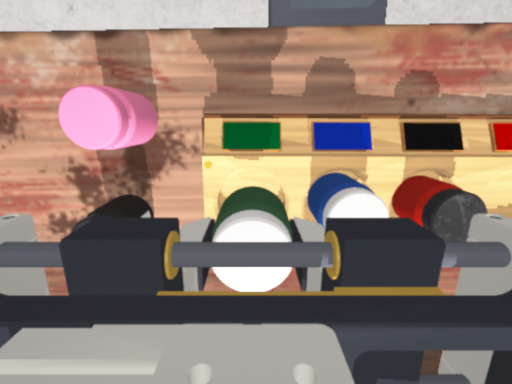

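Request:
{"method": "send_rows", "body": {
  "targets": [
    {"translation":[0,0,2],"spin":0,"jaw":0.45},
    {"translation":[0,0,3.5],"spin":0,"jaw":0.45},
    {"translation":[0,0,4.5],"spin":0,"jaw":0.45},
    {"translation":[0,0,5.2],"spin":0,"jaw":0.45},
    {"translation":[0,0,5.6],"spin":0,"jaw":0.45}
  ]
}}

```text
time: 18.95
tool_pos: [0.5059, -0.2432, 0.0376]
tool_rot: [3.142, 0.0, 3.123]
contact_force: [0.4, 0.2, -0.3]
opening: 0.047
grip_force: 20.0
```

Request:
{"method": "send_rows", "body": {
  "targets": [
    {"translation":[0,0,0.1],"spin":0,"jaw":0.45},
    {"translation":[0,0,0.2],"spin":0,"jaw":0.45},
    {"translation":[0,0,0.3],"spin":0,"jaw":0.45},
    {"translation":[0,0,0.3],"spin":0,"jaw":0.45},
    {"translation":[0,0,0.3],"spin":0,"jaw":0.45}
  ]
}}

```text
time: 19.45
tool_pos: [0.5058, -0.2435, 0.0349]
tool_rot: [-3.141, 0.0, 3.123]
contact_force: [0.6, -0.4, -0.7]
opening: 0.0465
grip_force: 20.0
```

Request:
{"method": "send_rows", "body": {
  "targets": [
    {"translation":[0,0,0.1],"spin":0,"jaw":0.45},
    {"translation":[0,0,0.2],"spin":0,"jaw":0.45},
    {"translation":[0,0,0.2],"spin":0,"jaw":0.45},
    {"translation":[0,0,0.2],"spin":0,"jaw":0.45},
    {"translation":[0,0,0.2],"spin":0,"jaw":0.45}
  ]
}}

```text
time: 19.95
tool_pos: [0.506, -0.2436, 0.0345]
tool_rot: [-3.141, 0.001, 3.123]
contact_force: [-3.4, 1.9, 12.8]
opening: 0.0461
grip_force: 20.0
```

Request:
{"method": "send_rows", "body": {
  "targets": [
    {"translation":[0,0,-0.2],"spin":0,"jaw":0.55},
    {"translation":[0,0,-0.2],"spin":0,"jaw":0.6},
    {"translation":[0,0,-0.2],"spin":0,"jaw":0.6},
    {"translation":[0,0,-3],"spin":0,"jaw":0.6},
    {"translation":[0,0,-7.5],"spin":0,"jaw":0.6}
  ]
}}

```text
time: 20.45
tool_pos: [0.5039, -0.2423, 0.1055]
tool_rot: [3.138, -0.006, 3.123]
contact_force: [0.8, -0.8, -0.4]
opening: 0.0552
grip_force: 0.0
```

Request:
{"method": "send_rows", "body": {
  "targets": [
    {"translation":[0,4,0],"spin":0,"jaw":0.65},
    {"translation":[0,8,0],"spin":0,"jaw":0.65},
    {"translation":[0,12,0],"spin":0,"jaw":0.65},
    {"translation":[0,15.5,0],"spin":0,"jaw":0.65},
    {"translation":[0,15.5,0],"spin":0,"jaw":0.65}
  ]
}}

```text
time: 20.95
tool_pos: [0.508, -0.0847, 0.1075]
tool_rot: [3.14, -0.001, 3.127]
contact_force: [0.9, -0.3, 0.1]
opening: 0.0596
grip_force: 0.0
```

Run:
```python
from h import *
im,P,s=wcloud();print(s["tool_pos"],monitor.observe()["tool_pos"],s["opening"])
for g in [("yel",.51,.062,.078),("blue",.506,-.167,.072),("green",.505,-.243,.066),("red",.508,-.09,.066)]:
  try: caps(P,[g])
  except Exception as e: print(g[0],"none")
```

```text
[ 0.50804008 -0.0847224   0.10749444] [ 0.50849824 -0.08666792  0.1075745 ] 0.0595936929348212
yel 1722 [0.5057 0.0611 0.0778] [0.5104 0.0617] 0.0203
blue 1805 [ 0.4992 -0.1639  0.072 ] [ 0.506  -0.1667] 0.0222
green 2163 [ 0.5015 -0.2407  0.066 ] [ 0.5045 -0.2425] 0.0222
red 2038 [ 0.5068 -0.091   0.0662] [ 0.5081 -0.0912] 0.0205
```

Request:
{"method": "send_rows", "body": {
  "targets": [
    {"translation":[0,-0.1,0.5],"spin":0,"jaw":0.65},
    {"translation":[0,-0.1,3],"spin":0,"jaw":0.65},
    {"translation":[0,-0.1,6],"spin":0,"jaw":0.65},
    {"translation":[0,-0.1,7.4],"spin":0,"jaw":0.65},
    {"translation":[0,-0.1,7.4],"spin":0,"jaw":0.65}
  ]
}}

```text
time: 21.5
tool_pos: [0.507, -0.0904, 0.0313]
tool_rot: [3.14, -0.004, 3.121]
contact_force: [-0.6, 0.2, -0.1]
opening: 0.0598
grip_force: 0.0
```

Request:
{"method": "send_rows", "body": {
  "targets": [
    {"translation":[0,-0.1,0],"spin":0,"jaw":0.55},
    {"translation":[0,-0.2,0],"spin":0,"jaw":0.45},
    {"translation":[0,-0.2,0],"spin":0,"jaw":0.4},
    {"translation":[0,-0.2,0],"spin":0,"jaw":0.4},
    {"translation":[0,-0.2,0],"spin":0,"jaw":0.4}
  ]
}}

```text
time: 22.0
tool_pos: [0.5093, -0.092, 0.0346]
tool_rot: [-3.14, 0.002, 3.123]
contact_force: [0.4, -3.1, 4.1]
opening: 0.0435
grip_force: 20.0
```

Request:
{"method": "send_rows", "body": {
  "targets": [
    {"translation":[0,0,-2],"spin":0,"jaw":0.4},
    {"translation":[0,0,-5],"spin":0,"jaw":0.4},
    {"translation":[0,3,-5],"spin":0,"jaw":0.4},
    {"translation":[0,6.5,-5],"spin":0,"jaw":0.4},
    {"translation":[0.1,7.7,-5],"spin":0,"jaw":0.4}
  ]
}}

```text
time: 22.5
tool_pos: [0.5084, -0.0119, 0.0838]
tool_rot: [3.141, -0.0, 3.125]
contact_force: [-0.7, -0.6, -1.5]
opening: 0.0433
grip_force: 20.0
```

Request:
{"method": "send_rows", "body": {
  "targets": [
    {"translation":[0,0,0.5],"spin":0,"jaw":0.4},
    {"translation":[0,0,2],"spin":0,"jaw":0.4},
    {"translation":[0,0,3.5],"spin":0,"jaw":0.4},
    {"translation":[0,0,4.4],"spin":0,"jaw":0.4},
    {"translation":[0,0,4.7],"spin":0,"jaw":0.4}
  ]
}}

```text
time: 23.0
tool_pos: [0.5083, -0.0151, 0.0355]
tool_rot: [3.141, -0.002, 3.122]
contact_force: [0.1, 0.7, -0.9]
opening: 0.0434
grip_force: 20.0
```

Request:
{"method": "send_rows", "body": {
  "targets": [
    {"translation":[0,0,0.1],"spin":0,"jaw":0.4},
    {"translation":[0,0,0.2],"spin":0,"jaw":0.4},
    {"translation":[0,0,0.3],"spin":0,"jaw":0.4},
    {"translation":[0,0,0.3],"spin":0,"jaw":0.4},
    {"translation":[0,0,0.3],"spin":0,"jaw":0.4}
  ]
}}

```text
time: 23.5
tool_pos: [0.5094, -0.0147, 0.0346]
tool_rot: [-3.141, 0.001, 3.123]
contact_force: [-1.1, 0.3, 6.8]
opening: 0.0436
grip_force: 20.0
```

Seated; release, lift, then move toward the base to clear the view.

Request:
{"method": "send_rows", "body": {
  "targets": [
    {"translation":[0,0,-0.1],"spin":0,"jaw":0.55},
    {"translation":[0,0,-0.1],"spin":0,"jaw":0.6},
    {"translation":[0,0,-0.1],"spin":0,"jaw":0.6},
    {"translation":[0,0,-3],"spin":0,"jaw":0.6},
    {"translation":[0,0,-7.5],"spin":0,"jaw":0.6}
  ]
}}

```text
time: 24.0
tool_pos: [0.5071, -0.0141, 0.1072]
tool_rot: [3.14, -0.006, 3.123]
contact_force: [1.4, -0.5, 0.3]
opening: 0.0551
grip_force: 0.0
```

Request:
{"method": "send_rows", "body": {
  "targets": [
    {"translation":[0,0,-4],"spin":0,"jaw":0.6},
    {"translation":[2,0,-8],"spin":0,"jaw":0.6},
    {"translation":[5,0,-10],"spin":0,"jaw":0.6},
    {"translation":[9,0,-10],"spin":0,"jaw":0.6},
    {"translation":[12,0,-10],"spin":0,"jaw":0.6}
  ]
}}

```text
time: 24.5
tool_pos: [0.3872, -0.012, 0.2091]
tool_rot: [-3.142, 0.001, 3.123]
contact_force: [0.7, -0.1, -0.0]
opening: 0.0552
grip_force: 0.0
```

Run:
```python
from h import *
im,P,s=wcloud()
sd,_=read_camera("side");b=cv2.resize(sd[155:305,180:310],None,fx=2,fy=2,interpolation=cv2.INTER_CUBIC)
c=np.zeros((384,512+260,3),np.uint8);c[:,:512]=im;c[:300,512:]=b
cv2.imwrite("pics/f.png",c[...,::-1])
for g in [("yel",.51,.062,.078),("red",.508,-.014,.066),("blue",.506,-.167,.072),("green",.505,-.243,.066)]:
  try: caps(P,[g])
  except Exception as e: print(g[0],"none")
```

```text
yel 158 [0.5104 0.0479 0.0776] [0.5095 0.0531] 0.0136
red 623 [ 0.5091 -0.0147  0.0662] [ 0.5079 -0.0148] 0.0202
blue 0 [nan nan nan] [0. 0.] 0.0
green 0 [nan nan nan] [0. 0.] 0.0h.py:20: RuntimeWarning: Mean of empty slice.
  q=P[m];(c,r)=cv2.minEnclosingCircle(q[:,:2].astype(np.float32));print(n,m.sum(),q.mean(0).round(4),np.round(c,4),round(r,4))
  ret = um.true_divide(
```

View pics/f.png

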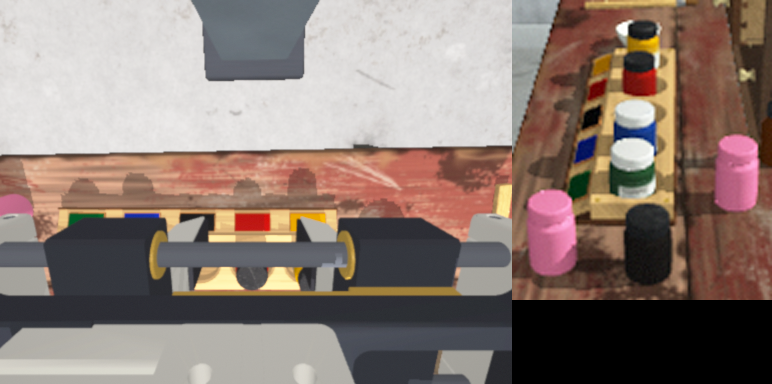

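The side view (right half) shows green, blue, red and yellow upright in front of their own chips, with the black pocket empty and the black and pink jars untouched.

```bash
python3 -c "
from cell import job; print(job.hand_in())"
```

```text
the job is handed in; nothing more can be done
None
```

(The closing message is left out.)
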